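# Pack the sandal maker's finishing caddy

## Task

Pack the finishing caddy for the sandal bench: put the squat glue jar upright into the large round recess, the little steel anvil upright into the small round one, the cork sanding block rubber side down into the broad rectangular one and the awl into the long narrow trough, each right down on the floor of its recess. Leave the tall slim jar and the flat-bladed scraper where they stand.

Things in the scene. Friction and masses are not known exactly. Their poses are not given: they have to be found in the camera images.
- glue_jar: Squat round white plastic jar with a white lid, 52 mm diameter, 56 mm high, about 0.1 kg, standing loose. Origin: centre of its underside, z up. Keep fingertips 9 mm or more above its underside: they do not fit into the recess.
- anvil: Small bright steel setting anvil: a plain upright cylinder with a bevelled top, 34 mm diameter, 34 mm high (full diameter up to 28 mm), about 0.2 kg, loose. Origin: centre of its underside, z up. Keep fingertips 9 mm or more above its underside: they do not fit into the recess.
- sanding_block: Rectangular cork sanding block with a thin dark rubber sole, 64 mm (x) x 40 mm (y) x 34 mm high, loose. Origin: centre of its underside, z up. Keep fingertips 9 mm or more above its underside: they do not fit into the recess.
- awl: Stubby awl lying flat: wooden handle 46 mm long, 24 wide, 26 high, with a thin round steel spike; 80 mm overall along x, spike to +x. Origin: under the middle of its length, level with the handle's underside, z up; grip the handle's middle, at x = -17 mm, across y. May lie either way round in its trough. Keep fingertips 9 mm or more above its underside: they do not fit into the recess.
- well_large_round: Insert with the large round recess, 68 mm diameter: the glue jar's place. One of 4 fixed pale wood inserts, each 108 x 88 x 16 mm (x, y, z). Origin: centre of the insert's underside, 6 mm above the table. The recess is centred on it, 8 mm deep, its black floor 8 mm above the origin (14 mm above the table). The inserts lie two by two, in changing order, in a fixed green caddy, 244 x 204 mm.
- well_small_round: Insert with the small round recess, 50 mm diameter: the anvil's place. One of 4 fixed pale wood inserts, each 108 x 88 x 16 mm (x, y, z). Origin: centre of the insert's underside, 6 mm above the table. The recess is centred on it, 8 mm deep, its black floor 8 mm above the origin (14 mm above the table). Caddy rim and insert tops are all 22 mm above the table.
- well_rect: Insert with the broad rectangular recess, 80 mm (x) x 56 mm (y): the sanding block's place, long side along x. One of 4 fixed pale wood inserts, each 108 x 88 x 16 mm (x, y, z). Origin: centre of the insert's underside, 6 mm above the table. The recess is centred on it, 8 mm deep, its black floor 8 mm above the origin (14 mm above the table). Insert centres are 112 mm apart along x, 92 mm along y.
- well_trough: Insert with the long narrow recess, 96 mm (x) x 40 mm (y): the awl's place, length along x. One of 4 fixed pale wood inserts, each 108 x 88 x 16 mm (x, y, z). Origin: centre of the insert's underside, 6 mm above the table. The recess is centred on it, 8 mm deep, its black floor 8 mm above the origin (14 mm above the table). All four inserts have the same yaw.
- scraper: Look-alike of the awl, to be left alone: the same wooden handle, but with a flat steel blade 34 mm wide and 30 mm long instead of a spike; 81 mm long, 26 mm high, loose. Origin: under the middle of its length, blade to +x.
- tall_jar: Look-alike of the glue jar, to be left alone: slimmer and taller white jar, 40 mm diameter, 90 mm high, loose. Origin: centre of its underside.
Things that resemble listed ones, but are neither listed nor needed, are in the scene too. Of the things that look like the anvil, the middle-sized one is meant.

How it is judged (in metres and radians):
At the end, for the whole second after the job is handed in: The glue jar, anvil, sanding block and awl each lie in their own recess, right way up (within 0.12 rad), down on its floor (within 3.5 mm) and within 14 mm of its centre, released and at rest; the tall jar and the scraper are within 30 mm of where they began and not tipped (horizontal distance between glue_jar and well_large_round below 0.014 m and z of glue_jar in the frame of well_large_round between 0.004 and 0.0115 m and angle between each of glue_jar, anvil, sanding_block, awl's own z axis and vertical below 0.12 rad and contact force between the fingers and glue_jar below 0.05 N and linear speed of each of glue_jar, anvil, sanding_block, awl below 0.02 m/s and angular speed of each of glue_jar, anvil, sanding_block, awl below 0.2 rad/s and horizontal distance between anvil and well_small_round below 0.014 m and z of anvil in the frame of well_small_round between 0.004 and 0.0115 m and contact force between the fingers and anvil below 0.05 N and horizontal distance between sanding_block and well_rect below 0.014 m and z of sanding_block in the frame of well_rect between 0.004 and 0.0115 m and contact force between the fingers and sanding_block below 0.05 N and horizontal distance between awl and well_trough below 0.014 m and z of awl in the frame of well_trough between 0.004 and 0.0115 m and contact force between the fingers and awl below 0.05 N and distance of each of scraper, tall_jar from where it was at the start of the episode below 0.03 m and angle between each of scraper, tall_jar's own z axis and vertical below 0.2 rad); the robot touches nothing.
It fails at once if the scraper is moved more than 30 mm or tipped (distance of scraper from where it was at the start of the episode above 0.03 m or angle between scraper's own z axis and vertical above 0.35 rad).
It fails at once if the tall jar is moved more than 30 mm or tipped (distance of tall_jar from where it was at the start of the episode above 0.03 m or angle between tall_jar's own z axis and vertical above 0.35 rad).
It also fails if it takes over 99 s, if anything falls off the work surface, if the arm or the gripper's body presses on something with over 40 N, if the wrist force passes 120 N, or if a joint passes its speed limit or range.

## Robot

A 6-joint arm with a two-finger parallel gripper is mounted at the origin on the work surface. World frame = base frame: x ahead of the robot, y to its left, z up, the work surface at z = 0. Lengths are in m, angles in degrees, forces in N, time in s.
With the tool pointing down it reaches from about 0.325 to 0.85 m from the base axis. Payload 15.5 kg.
Tool frame: the origin (TCP) lies midway between the tips of the shut fingers; the grasp point (between the pads) lies 19 mm behind it; y points along the fingers, x is the direction in which the jaws open and shut, and the axes are right-handed (so a half turn about y gives the same grasp; the last joint's range is limited). The gripper opens to 91 mm and grips with 3 to 60 N. Pads are 32 mm wide; open, the fingers measure 118 mm over their backs; the gripper's body (76 mm by 178 mm) begins 60 mm behind the grasp point.
Start: joints at [59.043, 28.281, 77.091, -0, 74.628, -5.472], TCP at [0.269, 0.564, 0.214] pointing down, gripper open.
Joint ranges: [-166.48, 166.48], [-47.26, 123.95], [12.59, 153.08], [-70.14, 250.14], [6.76, 159.57], [-176.63, 176.63]. Speed limits (degrees/s): [108.29, 108.29, 147.25, 172.46, 172.46, 172.46].

## Interface

Orientations are given as a 3x3 rotation matrix whose columns are the frame's x, y, z axes.
In Python, from bench import ctrl gives the robot as it stands. The module is installed in compiled form; this text tells all that it offers. Calls block until the motion is done:
- ctrl.goto(position, orientation): joint-space move of the TCP to a pose.
- ctrl.move_l(position, vel=0.15, ori=None, contact_N=None): straight line of the TCP; ori=None keeps the orientation; vel is the mean speed in m/s. With contact_N (N) it stops when the force on the tool has changed by that much, and returns True; else False.
- ctrl.movej(angles): joint-space move.
- ctrl.command_gripper(opening): opening from 0.0 (shut) to 1.0 (fully open); the grip force is fixed at half the most; returns when the fingers have stopped.
- ctrl.sleep(seconds).
- ctrl.ik(position, orientation): joint angles nearest the present ones, or None.
- ctrl.read_camera(name): name is "scene" or "top"; returns the picture (480x640x3 uint8, blue, green, red); there is no depth.
- ctrl.camera_params(name): a dict with "fx", "fy", "cx", "cy" (pixels), "pose" (4x4, takes a point from camera to world coordinates). Camera axes: x right, y up, looking along -z (the intrinsics and any distortion apply to the point x, -y, -z); pixel columns grow to the right and rows downward; lengths in m; the calibration is good to about 2 mm. A picture is of the moment at which its call begins. camera_params takes no time and is no camera call.
A pose or a line that the arm cannot do raises ctrl.MotionError and nothing moves.
- ctrl.sign_off(): hands the job in, once; it reports no verdict.
Readings, each from a call of its own:
- ctrl.current_t(): time.
- ctrl.current_q(): joint angles.
- ctrl.current_dq(): joint speeds.
- ctrl.current_effort(): joint torques, N m.
- ctrl.current_tool_pos(): TCP position.
- ctrl.current_eef_rot(): TCP orientation.
- ctrl.current_contact_force(): force on the tool from outside, world axes, zero at the start.
- ctrl.current_wrist_torque(): the same for the moment, N m.
- ctrl.current_grip_width(): opening from 0.0 (shut) to 1.0 (fully open).
Only numpy, scipy, OpenCV 4.12 (cv2) and the standard library are available. Lean on these libraries where they do the work, as an engineer would, in place of code of your own. Each camera call takes 0.05 s, during which the arm holds its last target.

## Working session

There is one attempt and no reset: what is moved stays moved. The work goes in short steps, each a Python script; the robot and the scene stay as the last script left them, time stands still between calls to the robot, and variables do not carry over. Pictures are saved under pics/ and viewed, and the job is handed in when it is done.

```bash
mkdir -p pics
python3 - <<'E'
from bench import ctrl
import cv2, numpy as np
for n in ("scene","top"):
    im=ctrl.read_camera(n); cv2.imwrite(f"pics/{n}0.png",im)
    p=ctrl.camera_params(n); print(n,{k:(np.round(v,4).tolist() if hasattr(v,'__len__') and not isinstance(v,str) else v) for k,v in p.items()})
print(ctrl.current_t())
E
```

```text
scene {'fx': 604.3582135951605, 'fy': 604.3582135951605, 'cx': 313.6332929510485, 'cy': 242.51525009315284, 'pose': [[0.8211, -0.3326, 0.4638, 1.1772], [0.5708, 0.4802, -0.6661, -0.8829], [-0.0012, 0.8117, 0.5841, 0.8002], [0.0, 0.0, 0.0, 1.0]]}
top {'fx': 502.5568942705496, 'fy': 502.5568942705496, 'cx': 318.56410896280204, 'cy': 246.59069083753707, 'pose': [[0.0032, 0.9839, -0.1789, 0.425], [-0.9998, 0.0064, 0.0171, -0.0257], [0.018, 0.1788, 0.9837, 0.9871], [0.0, 0.0, 0.0, 1.0]]}
0.1
```

View pics/scene0.png

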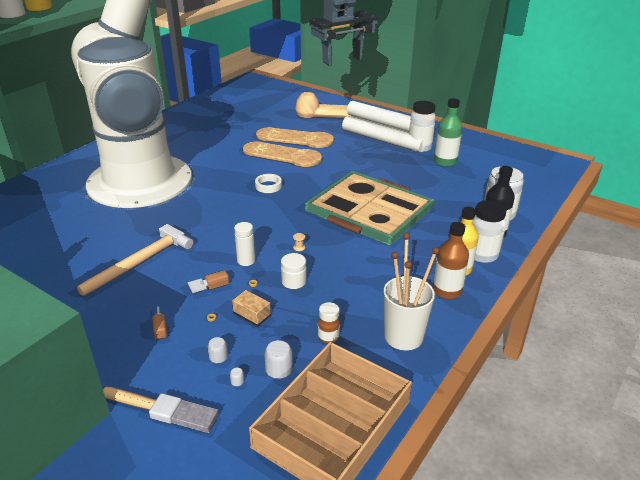

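View pics/top0.png

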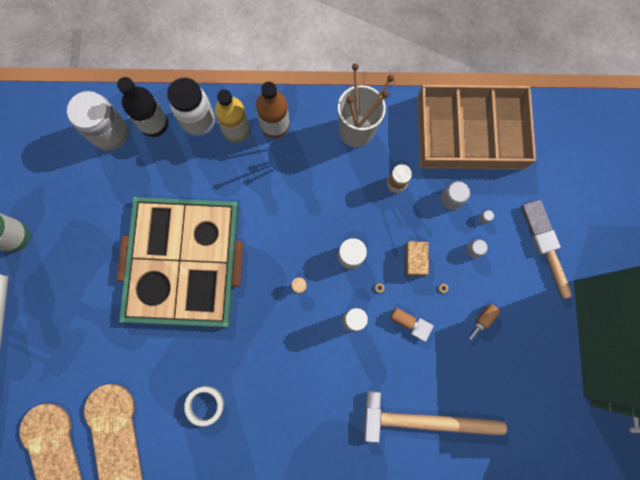

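```bash
cat > h.py <<'E'
from bench import ctrl
import cv2, numpy as np
def proj(n,P):
    p=ctrl.camera_params(n);T=np.linalg.inv(p['pose']);c=T[:3,:3]@np.array(P)+T[:3,3]
    return np.array([p['cx']+p['fx']*c[0]/-c[2], p['cy']-p['fy']*c[1]/-c[2]])
def unproj(n,u,v,z):
    p=ctrl.camera_params(n);T=np.array(p['pose']);d=T[:3,:3]@np.array([(u-p['cx'])/p['fx'],-(v-p['cy'])/p['fy'],-1.])
    o=T[:3,3];return o+d*(z-o[2])/d[2]
def crop(f,o,x0,y0,x1,y1,s):
    im=cv2.imread(f) if isinstance(f,str) else f
    c=cv2.resize(im[y0:y1,x0:x1],None,fx=s,fy=s,interpolation=cv2.INTER_CUBIC)
    for x in range((x0+9)//10*10,x1,10): 
        cv2.line(c,((x-x0)*s,0),((x-x0)*s,4 if x%50 else 12),(0,255,255),1)
        if x%20==0: cv2.putText(c,str(x),((x-x0)*s-8,24),0,.35,(0,255,255),1)
    for y in range((y0+9)//10*10,y1,10):
        cv2.line(c,(0,(y-y0)*s),(4,(y-y0)*s),(0,255,255),1)
        if y%20==0: cv2.putText(c,str(y),(6,(y-y0)*s+4),0,.35,(0,255,255),1)
    cv2.imwrite(o,c)
E
python3 - <<'E'
from h import *
crop("pics/scene0.png","pics/s1.png",140,210,340,390,4)
crop("pics/top0.png","pics/t1.png",330,170,510,350,4)
crop("pics/top0.png","pics/t2.png",110,185,250,335,4)
E
```

```text
(no output)
```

View pics/s1.png

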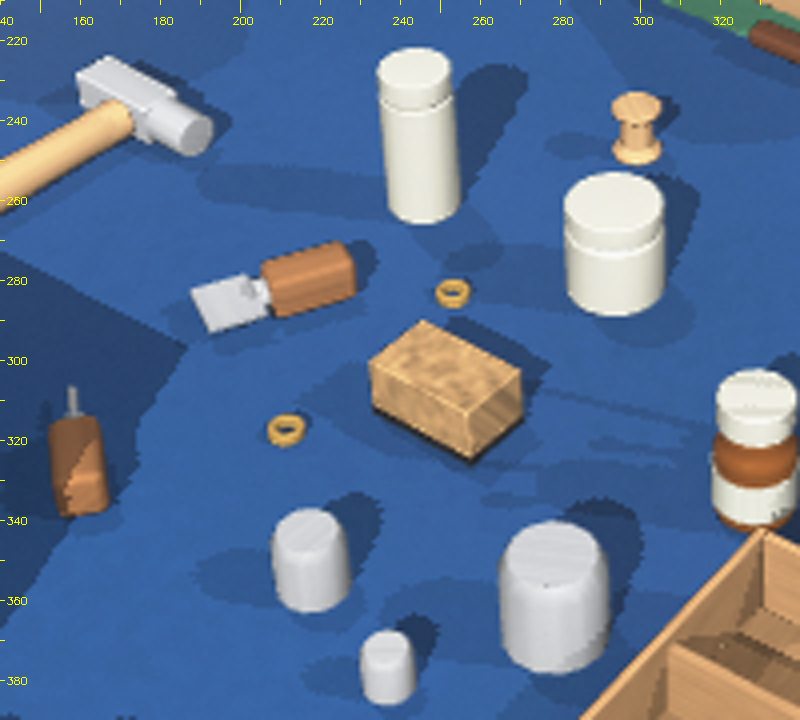

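View pics/t1.png

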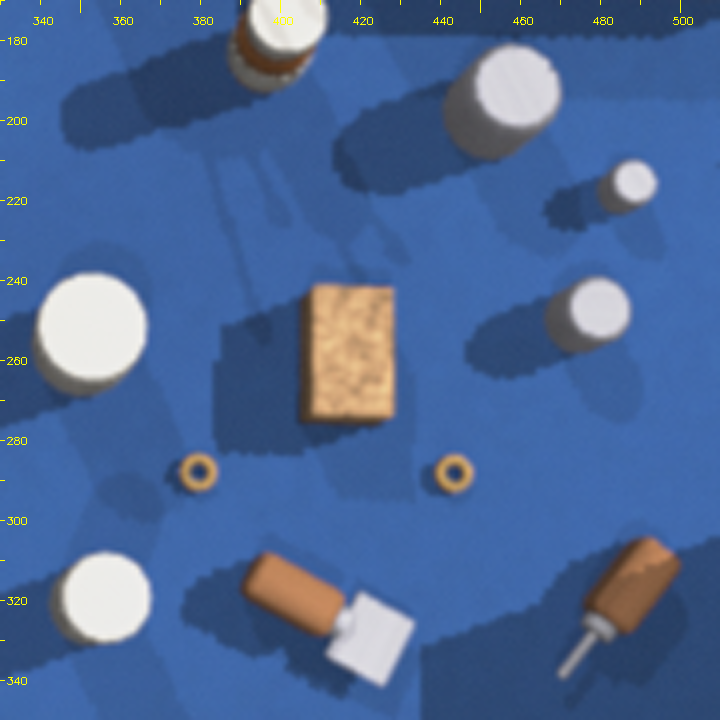

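View pics/t2.png

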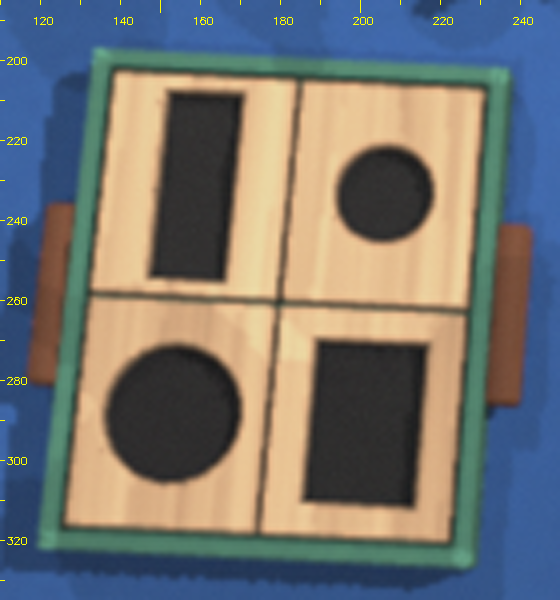

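Run:
```python
from h import *
np.set_printoptions(precision=4,suppress=True)
def c(n,px,z):
    return np.array([unproj(n,u,v,z) for u,v in px])
C=c('top',[(134.2,197.5),(237.2,202.8),(228.3,326),(120,321.3)],.022)
print(C[:,:2],'mean',C.mean(0),[np.linalg.norm(C[i]-C[(i+1)%4]) for i in range(4)])
T=lambda x,y:(x/4+110,y/4+185)
W=c('top',[T(114,72),T(485,87),T(452,544),T(64,526)],.022) # wood outer
print('wood',W.mean(0),[np.linalg.norm(W[i]-W[(i+1)%4]) for i in range(4)])
for i in range(4): d=W[(i+1)%4]-W[i]; print(np.degrees(np.arctan2(d[1],d[0])))
print('divider cross',unproj('top',*T(279,301),.022))
print('round',unproj('top',*T(385,193.5),.022), unproj('top',*T(173,413),.022))
print('rect',c('top',[T(315,339),T(430,343),T(415,508),T(302,502)],.022).mean(0))
print('trough',c('top',[T(166,91),T(246,93),T(225,282),T(148,277)],.022).mean(0))
U=lambda x,y:(x/4+330,y/4+170)
print('glue',unproj('top',353.1,251.8,.056), 27.3/502*.93)
print('tall',unproj('top',356.4,319.4,.09))
print('anvil',unproj('top',480,247.1,.034))
B=c('top',[U(312,284),U(394,287),U(394,418),U(310,416)],.034)
print('block',B.mean(0),[np.linalg.norm(B[i]-B[(i+1)%4]) for i in range(4)])
for i in range(4): d=B[(i+1)%4]-B[i]; print(np.degrees(np.arctan2(d[1],d[0])))
A=c('top',[U(648,538),U(681,562),U(626,635),U(585,604)],.026)
print('awl handle',A,A.mean(0),[np.linalg.norm(A[i]-A[(i+1)%4]) for i in range(4)]); tip=unproj('top',*U(561,677),.013);print('tip',tip)
# scene
S=lambda x,y:(x/4+140,y/4+210)
print('scene glue',unproj('scene',*S(614,203),.056))
print('scene tall',unproj('scene',*S(415,70),.09))
print('scene anvil',unproj('scene',*S(311,527),.034))
print('scene block',c('scene',[S(423,321),S(521,373),S(470,413),S(371,361)],.034).mean(0))
print('scene tip',unproj('scene',*S(72,388),.013))
```

```text
[[0.6967 0.3218]
 [0.6876 0.1187]
 [0.4468 0.1278]
 [0.4548 0.3319]] mean [0.5715 0.2251 0.022 ] [np.float64(0.20329889775849996), np.float64(0.24093500273172977), np.float64(0.2042738226820932), np.float64(0.24210591545460458)]
wood [0.5712 0.2256 0.022 ] [np.float64(0.18255765613104127), np.float64(0.22343628550694408), np.float64(0.18332781894150516), np.float64(0.221903210911104)]
-91.93578874217425
177.96059988387466
87.58422486127289
-2.237313608155424
divider cross [0.572  0.2258 0.022 ]
round [0.6254 0.177  0.022 ] [0.5176 0.2734 0.022 ]
rect [0.5135 0.1815 0.022 ]
trough [0.629  0.2689 0.022 ]
glue [ 0.5848 -0.1069  0.056 ] 0.05057569721115538
tall [ 0.4576 -0.1087  0.09  ]
anvil [ 0.5994 -0.3553  0.034 ]
block [ 0.5778 -0.2342  0.034 ] [np.float64(0.03986267521044899), np.float64(0.06395536932827282), np.float64(0.04035563841278822), np.float64(0.06444657598033651)]
-91.74663857647468
177.9341863629916
88.94429856831123
-2.4990577032129724
awl handle [[ 0.4892 -0.3751  0.026 ]
 [ 0.4779 -0.3903  0.026 ]
 [ 0.4433 -0.3619  0.026 ]
 [ 0.4578 -0.3431  0.026 ]] [ 0.4671 -0.3676  0.026 ] [np.float64(0.018979158264876603), np.float64(0.04473831356129956), np.float64(0.02374364973820587), np.float64(0.04485402201330088)]
tip [ 0.4236 -0.334   0.013 ]
scene glue [ 0.5888 -0.1093  0.056 ]
scene tall [ 0.4629 -0.1119  0.09  ]
scene anvil [ 0.6009 -0.3522  0.034 ]
scene block [ 0.5815 -0.2355  0.034 ]
scene tip [ 0.426  -0.3335  0.013 ]
```

Run:
```python
from h import *
crop("pics/scene0.png","pics/s2.png",0,200,180,480,2)
crop("pics/top0.png","pics/t3.png",450,250,640,450,4)
```

```text
(no output)
```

View pics/s2.png

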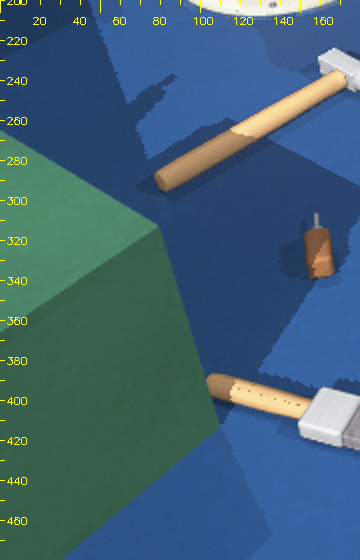

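View pics/t3.png

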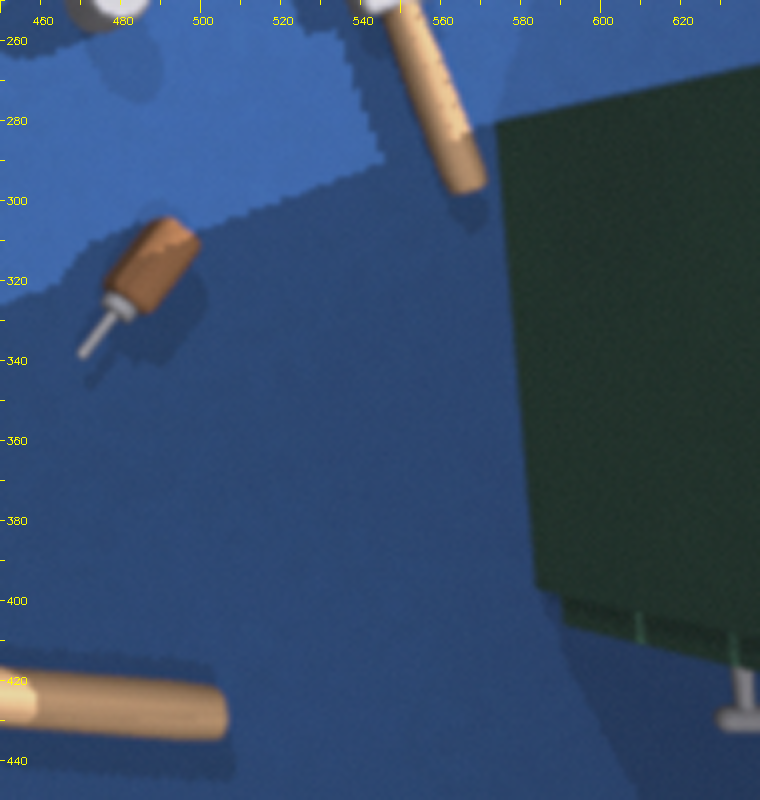

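Run:
```python
from h import *
np.set_printoptions(precision=4,suppress=True)
print(unproj('scene',110,412,0))
for z in (.1,.15,.2,.25,.3): print(z,unproj('scene',80,314,z),unproj('top',574,280,z))
T=lambda x,y:(x/4+450,y/4+250)
A=np.array([unproj('top',*T(*p),z) for p,z in [((168,218),.026),((202,243),.026),((150,313),.026),((108,280),.026)]])
print(A,A.mean(0)); tip=unproj('top',*T(81,356),.013); col=unproj('top',*T(120,305),.013)
print(tip,col)
d=tip-col;print(np.degrees(np.arctan2(d[1],d[0])))
d=tip-A.mean(0);print(np.degrees(np.arctan2(d[1],d[0])))
# scene model test of yaw: handle centre from scene
S=lambda x,y:(x/4+140,y/4+210)
t2=unproj('scene',*S(72,388),.013); c2=unproj('scene',*S(73,415),.013);d=t2-c2;print(t2,c2,np.degrees(np.arctan2(d[1],d[0])))
# overlay predicted awl
for yaw in (136,140,144):
    r=np.radians(yaw);h=A.mean(0);x=np.array([np.cos(r),np.sin(r),0]);print(yaw,proj('top',[*(h+57e-3*x)[:2],.013]),proj('scene',[*(h+57e-3*x)[:2],.013]))
print(ctrl.current_q(), ctrl.current_eef_rot(), ctrl.current_grip_width())
```

```text
[ 0.5389 -0.5484  0.    ]
0.1 [ 0.4129 -0.4825  0.1   ] [ 0.5286 -0.4985  0.1   ]
0.15 [ 0.4675 -0.511   0.15  ] [ 0.5228 -0.4718  0.15  ]
0.2 [ 0.522  -0.5396  0.2   ] [ 0.5169 -0.4452  0.2   ]
0.25 [ 0.5766 -0.5682  0.25  ] [ 0.5111 -0.4185  0.25  ]
0.3 [ 0.6312 -0.5968  0.3   ] [ 0.5052 -0.3919  0.3   ]
[[ 0.4892 -0.3751  0.026 ]
 [ 0.4774 -0.3908  0.026 ]
 [ 0.4443 -0.3639  0.026 ]
 [ 0.4597 -0.3447  0.026 ]] [ 0.4676 -0.3686  0.026 ]
[ 0.4241 -0.334   0.013 ] [ 0.4483 -0.3541  0.013 ]
140.28391786410918
141.56629705878274
[ 0.426  -0.3335  0.013 ] [ 0.4407 -0.3467  0.013 ] 137.96747182200093
136 [467.5862 337.6187] [159.9335 305.8754]
140 [469.1898 339.0352] [157.8471 306.1895]
144 [470.8819 340.3403] [155.7664 306.5963]
[59.0434 28.3124 77.1222 -0.0011 74.627  -5.4716] [[ 0.4303 -0.0005 -0.9027]
 [ 0.9027 -0.0009  0.4303]
 [-0.0011 -1.      0.0001]] 0.9982797037503921
```

```bash
cat >> h.py <<'E'
CAD=np.array([.5725,.225]); YAW=-2.1
def rot(a):
    a=np.radians(a);return np.array([[np.cos(a),0,-np.sin(a)],[np.sin(a),0,np.cos(a)],[0,-1,0]])
def ex(a): a=np.radians(a);return np.array([np.cos(a),np.sin(a)])
def well(sx,sy): return CAD+sx*.056*ex(YAW)+sy*.046*ex(YAW+90)
def best(p,a):
    q0=np.array(ctrl.current_q());c=[]
    for b in (a,a+180):
        q=ctrl.ik(p,rot(b))
        if q is not None:c.append((np.abs(np.array(q)-q0).max(),b))
    return min(c)[1]
ZT=.19
def pick(xy,a,h,op=1.0):
    p=[*xy,ZT];b=best(p,a);ctrl.goto(p,rot(b));
    ctrl.command_gripper(op)
    ctrl.move_l([*xy,.05+h],vel=.25)
    hit=ctrl.move_l([*xy,h],vel=.1,contact_N=8)
    ctrl.command_gripper(0.0);g=ctrl.current_grip_width()
    print('pick',b,'hit',hit,'w mm',g*91,'tcp',np.round(ctrl.current_tool_pos(),4),'t',ctrl.current_t())
    ctrl.move_l([*xy,ZT],vel=.25); print('w after lift',ctrl.current_grip_width()*91)
    return b
def place(xy,a,h,op):
    p=[*xy,ZT];b=best(p,a) if a is not None else None
    ctrl.goto(p,rot(b)); ctrl.move_l([*xy,.014+h+.03],vel=.25)
    hit=ctrl.move_l([*xy,.014+h+.0005],vel=.06,contact_N=6)
    print('place hit',hit,np.round(ctrl.current_tool_pos(),4),'w',ctrl.current_grip_width()*91)
def release(op):
    ctrl.command_gripper(op);p=ctrl.current_tool_pos();ctrl.move_l([p[0],p[1],ZT],vel=.25);print('t',ctrl.current_t())
E
python3 - <<'E'
from h import *
print(well(-1,1),well(1,-1))
print(ctrl.ik([.5865,-.108,.014],rot(90)),ctrl.ik([.5865,-.108,.19],rot(90)),ctrl.ik([*well(1,1),.19],rot(90)))
pick([.5865,-.108],90,.014)
cv2.imwrite('pics/s3.png',ctrl.read_camera('scene'));
E
```

```text
[0.51822322 0.27302115] [0.62677678 0.17697885]
[-1.61694319e+01  4.03543980e+01  9.16182340e+01 -2.54444375e-14
  4.80273680e+01 -1.06169432e+02] [-1.61694319e+01  2.73217741e+01  8.30179490e+01 -2.54444375e-14
  6.96602769e+01 -1.06169432e+02] [ 1.81199596e+01  3.44235295e+01  6.93828174e+01 -2.54444375e-14
  7.61936531e+01 -7.18800404e+01]
pick 270 hit False w mm 50.604145895214096 tcp [ 0.5865 -0.108   0.0141] t 4.9417
w after lift 50.47746527321374
```

View pics/s3.png

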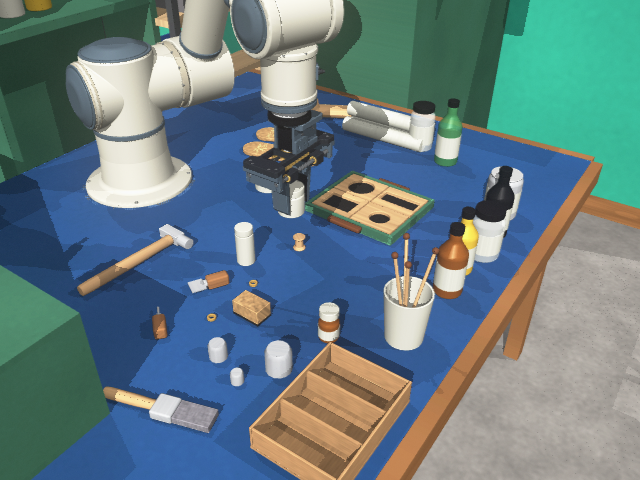

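The picture shows the jar held at about (291,205) and the tall jar still standing at (244,243). Next I place it in the large round recess at top-view (153,288).

Run:
```python
from h import *
place(well(-1,1),90+YAW,.014,0)
cv2.imwrite('pics/s4.png',ctrl.read_camera('scene'))
release(.85)
t=ctrl.read_camera('top'); crop(t,'pics/t4.png',110,185,250,335,4)
crop(ctrl.read_camera('scene'),'pics/s4b.png',290,150,450,260,5)
```

```text
place hit True [0.5178 0.2728 0.0278] w 50.99582987396901
t 9.9167
```

View pics/t4.png

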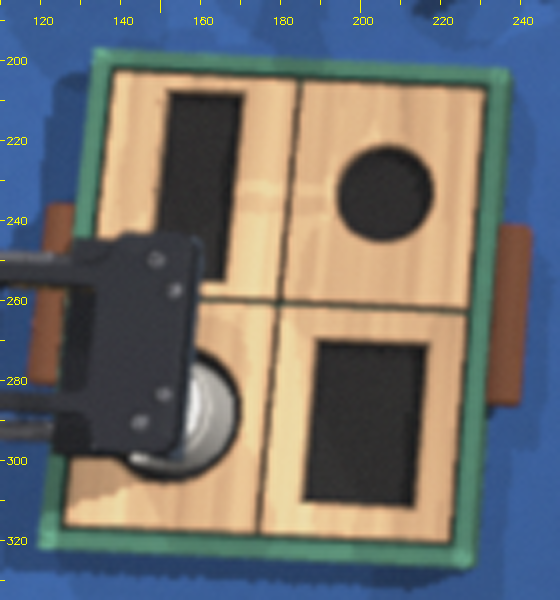

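View pics/s4b.png

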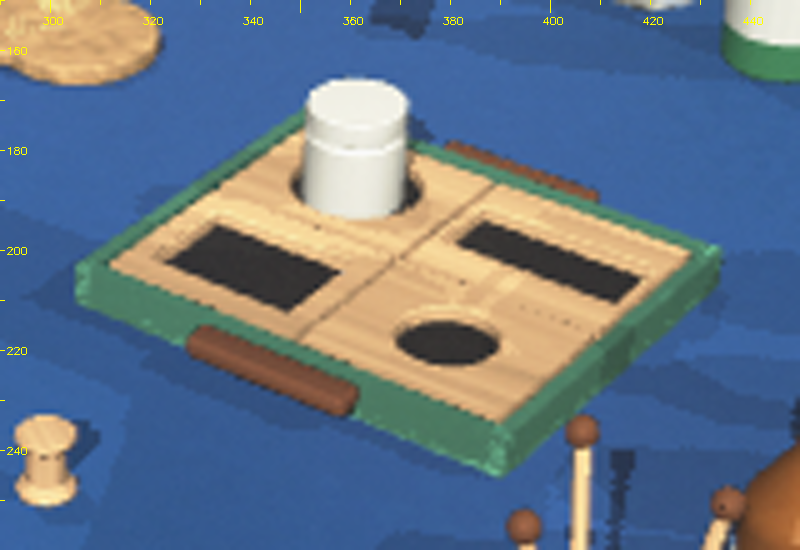

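The jar stands in the large round recess, at scene (357,150–193). Contact came at z = 0.0278, which matches the recess floor.

Anvil look-alikes in the top view are large at (458,190), small at (488,216) and middle-sized at (480,247). In the enlarged crop the top is 15 px wide against 21 px and 11 px for the others. The middle-sized one is meant, so I pick (480,247).

Run:
```python
from h import *
pick([.600,-.354],90,.0105,.85)
place(well(1,-1),90+YAW,.0105,0)
release(.7)
b=[.5795,-.2348]
pick(b,90-2.2,.0105,.85)
place(well(-1,-1),90+YAW,.0105,0)
release(.75)
ctrl.goto([.45,-.2,.25],rot(90))
cv2.imwrite('pics/t5.png',ctrl.read_camera('top'))
crop('pics/t5.png','pics/t5b.png',110,185,250,335,4)
crop(ctrl.read_camera('scene'),'pics/s5b.png',290,150,450,260,5)
```

```text
pick 270 hit False w mm 32.97290317399717 tcp [ 0.6    -0.354   0.0106] t 14.5583
w after lift 33.021801732185956
place hit True [0.6262 0.1769 0.0243] w 32.92095143523889
t 20.0167
pick 267.8 hit False w mm 39.50238259339027 tcp [ 0.5795 -0.2348  0.0106] t 23.95
w after lift 39.748439063882365
place hit True [0.5144 0.181  0.0243] w 39.71876900788615
t 29.0
```

View pics/t5b.png

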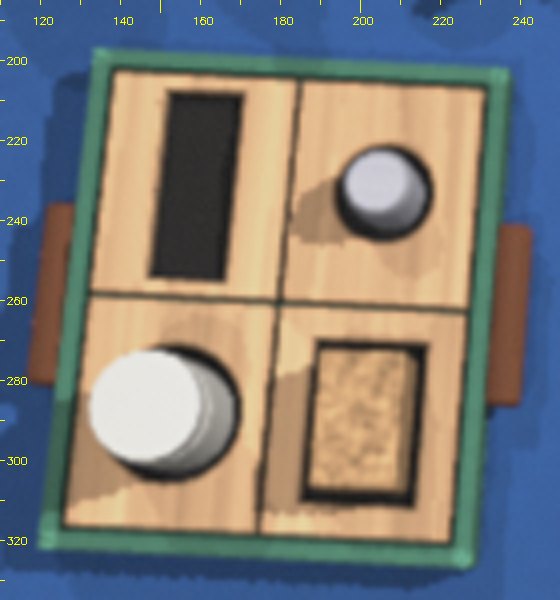

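View pics/s5b.png

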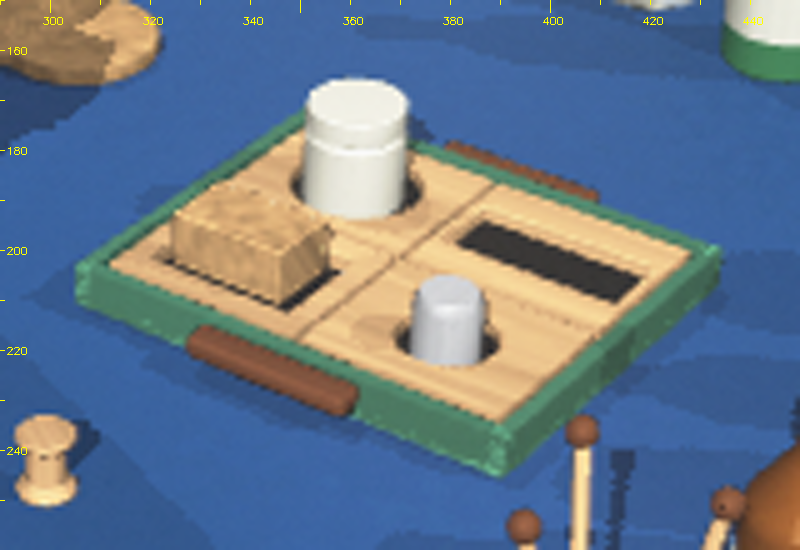

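View pics/t5.png

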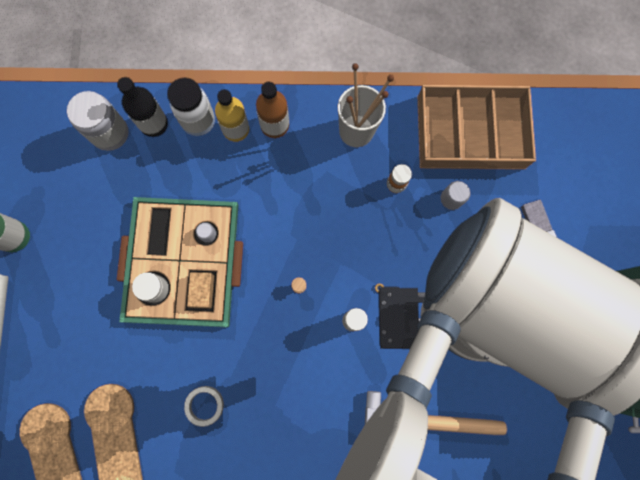

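The glue jar, anvil and block are all in their recesses, with the dark recess floor showing around each. Next is the awl at top-view (485,315), which has a thin round spike. The look-alike at (410,325) has a flat blade, so it is the scraper and stays.

Run:
```python
from h import *
b=pick([.4685,-.3685],50,.0105,.75)
c=well(1,1); 
for turn,s in ((37.9,1),(-142.1,-1)):
    p=c+s*.017*ex(YAW); q=ctrl.ik([*p,.03],rot(b+turn)); print(turn,q)
ctrl.goto([.53,-.05,.22],rot(b+37.9)) 
crop(ctrl.read_camera('scene'),'pics/s6.png',180,100,380,250,4)
```

```text
pick 50 hit False w mm 23.695824057134253 tcp [ 0.4685 -0.3685  0.0105] t 35.5583
w after lift 23.934785966658744
37.9 [ 1.76378281e+01  4.52495711e+01  7.47071040e+01 -2.54444375e-14
  6.00433249e+01 -7.02621719e+01]
-142.1 [ 1.86247861e+01  4.32816192e+01  7.97551372e+01 -2.54444375e-14
  5.69632436e+01  1.10724786e+02]
```

View pics/s6.png

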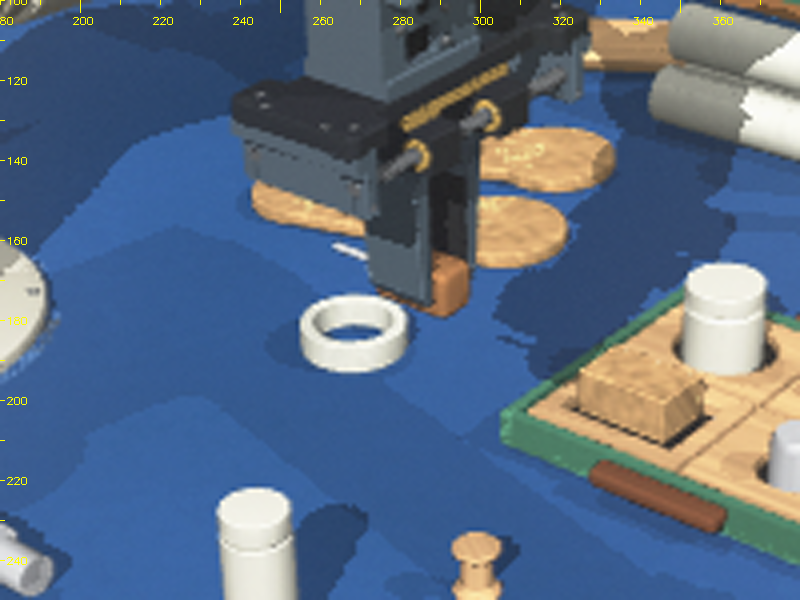

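Run:
```python
from h import *
t=ctrl.current_tool_pos();tip=unproj('scene',180+333/4,100+245/4,t[2]+.0025);print(tip-t, ctrl.current_grip_width()*91)
p=well(1,1)+.017*ex(YAW)
print(p,best([*p,ZT],90+YAW), 90+YAW)
place(p,90+YAW,.0105,0)
release(.55)
ctrl.goto([.45,-.05,.25],rot(90))
cv2.imwrite('pics/t7.png',ctrl.read_camera('top'))
crop('pics/t7.png','pics/t7b.png',110,185,250,335,4)
cv2.imwrite('pics/s7.png',ctrl.read_camera('scene'))
crop('pics/s7.png','pics/s7b.png',290,150,450,260,5)
```

```text
[-0.05518297 -0.0002254   0.0025    ] 23.88337081031119
[0.64713658 0.26829412] 87.9 87.9
place hit True [0.6465 0.2681 0.0242] w 23.76375777213457
t 41.6083
```

View pics/t7b.png

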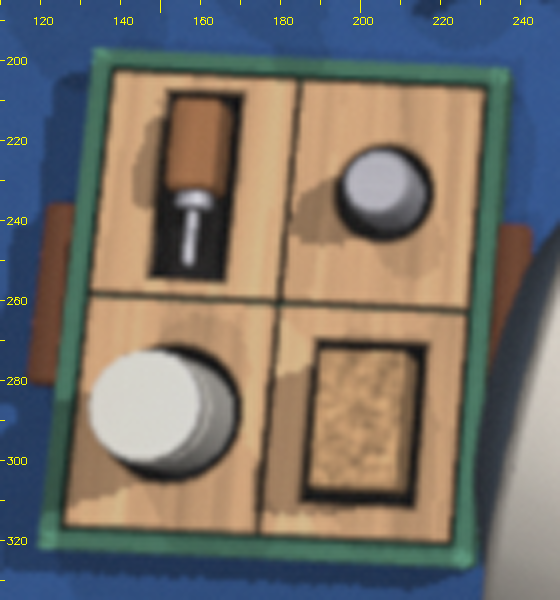

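View pics/s7b.png

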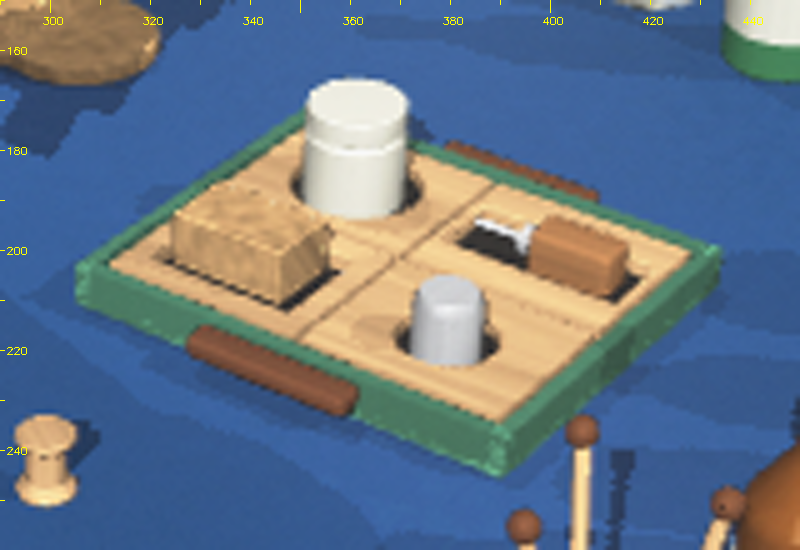

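View pics/s7.png

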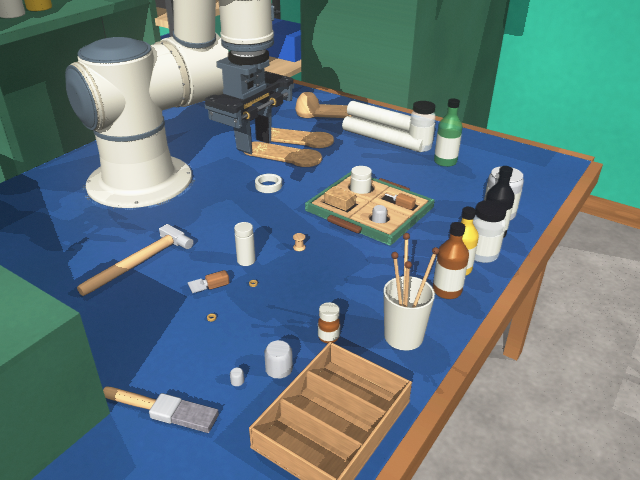

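All four are seated, and the tall jar (244,243) and scraper (209,283) have not moved. Before handing in I check the offsets from the recess centres numerically.

Run:
```python
from h import *
T=lambda x,y:(x/4+110,y/4+185)
f=lambda px,z,w:print(np.round((unproj('top',*T(*px),z)[:2]-w)*1e3,1))
f((145,406),.070,well(-1,1)); f((377,182),.048,well(1,-1)); f((360,419),.048,well(-1,-1))
h=unproj('top',*T(199,143),.040)[:2]; print(np.round((h-.017*ex(YAW)-well(1,1))*1e3,1))
S=lambda x,y:(x/5+290,y/5+150)
g=lambda px,z,w:print('s',np.round((unproj('scene',*S(*px),z)[:2]-w)*1e3,1))
g((357,104),.070,well(-1,1)); g((449,293),.048,well(1,-1))
print(ctrl.current_contact_force(),ctrl.current_t())
ctrl.sign_off()
```

```text
[-2.1 -1.7]
[-1.2 -1.4]
[-2.1 -2.5]
[-1.3 -4.9]
s [ 2.9 -6.1]
s [ 2.2 -4.8]
[-0.70508888 -1.16053995  0.03950486] 43.1167
the job is handed in; nothing more can be done
```

I packed all four items into the caddy and handed the job in at about 43 s of the 99 s allowed. No verdict is reported, so these results rest on my own camera and contact checks.

- **Items placed:** The glue jar is in the large round recess, the middle-sized anvil in the small round one and the cork block, rubber side down, in the rectangular one. The awl is in the trough with its spike towards the robot.
- **Seating:** Each item met contact at the height expected for its recess floor, and the last pictures show all four upright and released.
- **Centring:** Top-camera offsets from the recess centres were about 2–5 mm, against 14 mm allowed. The scene camera, used only for the jar and anvil, read 5–7 mm. The two cameras disagreed by a few mm throughout.
- **Left alone:** The tall jar and scraper show no movement in the last picture, and I had no failed grasps.

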